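Draw a file out of the half-covered tool till

TASK

Take the wooden-handled file out of the tool till: it is longer than the till's opening and both its ends lie under the fixed boards, so slide it back, tip its handle end up and draw it out slantwise. Leave the chisel in the till and do not push the sanding block or the tape roll about. Finish while still holding the file in the gripper, still and about level in the air, with all of it at least 10 cm above the top of the till.

Things in the scene. Friction and masses are not known exactly. Their poses are not given: they have to be found in the camera images.
- file: Flat steel file with a turned wooden handle, 280 mm long, about 0.16 kg, lying on the till's floor, along the till (handle towards the till's +y). Origin: underside, mid-length; y along it towards the handle, z up. Round handle y = +30 to +140 mm, 24 mm wide, 26 mm high (from the underside); blade y = -140 to +30 mm, 22 mm wide, up to 12 mm high
- file_tip (a point): far end of the file's blade, 140 mm from the file's origin along its -y, 6 mm above its underside
- file_heel (a point): end of the file's wooden handle, 140 mm from the file's origin along its +y, 13 mm above its underside
- chisel: Chisel with an orange handle, 275 mm long, lying beside the file in the till, about 84 mm from it centre to centre and pointing the same way; either one may be in the nearer lane. Origin: underside, middle of its length; y towards its handle end. Handle 29 mm wide, 30 mm high. Stays in the till.
- till: Wooden box fixed to the bench, outside 226 (x) by 368 (y) by 81 mm high; origin: centre of its underside, on the bench; y along its length. Inside 208 by 350 mm, floor 18 mm thick (top at z = 18 mm), then 55 mm of clear height under two fixed boards 8 mm thick over its ends. Between the boards, from y = -55 to +130 mm, it is open over the full inner width. Inner end walls at y = -175 and +175 mm.
- sanding_block: Bystander: cork-faced wooden sanding block 65 x 112 x 36 mm, loose on the bench to the left of the till; origin: centre of its underside
- tape_roll: Bystander: roll of masking tape, 96 mm across, 25 mm high, loose on the bench to the left of the till; origin: centre of its underside
- long_board_edge (a point): middle of the upper edge where the long board (over the tools' blades, till y = -184 to -55 mm) meets the opening; board's top at z = 81 mm, underside at z = 73 mm. The blades' ends lie under it with 25 mm or more of free room behind them, so the tools can slide that way
- short_board_edge (a point): middle of the upper edge where the short board (over the ends of the tools' handles, till y = +130 to +184 mm) meets the opening; same heights. The handles' ends lie 12 to 36 mm under it

How it is judged:
By the outcome, as a careful person would: the job done as asked, in the order asked, and still so for the second after the job is handed in, while the arm keeps its last pose, push and grip.
It also fails if it takes over 40 s, if anything falls off the work surface, if the arm or the gripper's body presses on something with over 40 N, if the wrist force passes 120 N, or if a joint passes its speed limit or range.

ROBOT

A 7-joint arm with a two-finger parallel gripper is mounted at the origin on the work surface; the furniture and walls round the work are solid. World frame = base frame: x ahead of the robot, y to its left, z up, the work surface at z = 0. Lengths are in mm, angles in rad, forces in N, time in s.
With the tool pointing down it reaches from about 375 to 925 mm from the base axis. Payload 3.1 kg.
Tool frame: the origin (TCP) lies on the centre line of the jaws, within the pads' length; the fingertips stand ahead of it and the grasp point (between the pads) is the TCP (r.tcp_to_tips is the z of the fingertips in the tool frame, in mm); z points along the fingers, y is the line along which they close (so a half turn about z gives the same grasp; the last joint's range is limited). The gripper opens to 85 mm and grips with 20 to 120 N. Pads are 22 mm wide; open, the fingers measure 114 mm over their backs; the gripper's body (76 mm by 85 mm) begins 54 mm behind the grasp point. The pads swing forward as they close: fully open they stand 13 mm farther back than shut.
Start: joints at [-1.324, 0.383, 0.044, 1.598, -0.018, 1.161, -0.05], TCP at [219.684, 611.754, 250.269] pointing down, gripper open.
Joint ranges: [-2.61, 2.61], [-0.41, 2.15], [-1.48, 1.57], [0, 2.5], [-1.57, 4.71], [0.05, 1.97], [-2.85, 2.85]. Speed limits (rad/s): [2.79, 2.79, 3.14, 3.14, 3.14, 3.14, 3.14].

INTERFACE

Orientations are given as a rotation vector (axis times angle).
In Python, from plant import r, eyes, job gives the robot as it stands.
- The arm moves only by the shell command python3 -m inch 'ROWS' [FORCE]. ROWS is JSON, a list of rows, each an object with "twist": the turn, a rotation vector about the tool's x, y, z as a fraction of full scale, a list of three; "slide": the shift along the tool's x, y, z as a fraction of full scale, a list of three; "grip": the closure, from -1 (fully open) to 1 (shut). In form: [{"twist": [ax, ay, az], "slide": [dx, dy, dz], "grip": grip}, ...]. A call has 1 to 12 rows; each row is the pose to reach, as a shift and turn from the pose commanded when the call began, along the tool's axes at that moment; what a row does not reach only later rows make up. Full scale, the value 1, is 0.1 m for a shift and 90 degrees for a turn. A row lasts 1/8 s, in which the tool goes at most 62.5 mm and 10.7 degrees, less where a joint would pass 70% of its speed; a pose out of reach is approached as far as the arm can. A call with a number of a shift or a turn outside -1 to 1 is refused whole. A call with a gripper value outside its range is refused whole. The fingers move at their own pace and stop on an object; FORCE is the grip in N (left out, the last holds). Time passes only in rows, so rows that repeat a pose let the fingers close. It gives the time, the measured TCP pose, the force, the opening and the grip force at its end, in the units of the state.
- r.get_state(): the state, without advancing time (a new reading comes with each control period).
- eyes.snapshot(name): name is "scene" or "top" or "wrist"; returns the picture (480x640x3 uint8, blue, green, red); there is no depth.
- eyes.camera_model(name): a dict with "intrinsics" (3x3 intrinsics, pixels), "R" (3x3) and "t" (3): a world point X has camera coordinates R X + t; the wrist camera has in their place "mount" (4x4, takes a point from camera to tool coordinates, whose origin is the TCP and whose axes are the flange's). Camera axes: x right, y down, z forward; pixel columns grow to the right and rows downward; lengths in mm; the calibration is good to about 2 mm. A picture is of the moment at which its call begins: read the wrist's pose just before it. camera_model takes no time and is no camera call.
- job.close_job(): hands the job in; it is judged then, once.
The state is a dict: "time_s": time; "joint_positions": joint angles; "qd": joint speeds; "joint_torque": joint torques, N m; "tcp_pos": TCP position; "tool_rot": TCP orientation; "ft_force": force on the tool from outside, world axes, zero at the start; "ft_torque": the same for the moment, N m; "finger_gap": finger opening in mm; "grip_force": force on a finger pad.
Only numpy, scipy, OpenCV 4.12 (cv2) and the standard library are available. Lean on these libraries where they do the work, as an engineer would, in place of code of your own. Each camera call takes 0.05 s, during which the arm holds its last target. There are 200 camera calls.

## Working session

There is one attempt and no reset: what is moved stays moved. The work goes in short steps, Python scripts to look and compute and a shell command to move; the robot and the scene stay as the last step left them, time stands still between calls to the robot, and variables do not carry over. Pictures are saved under pics/ and viewed, at most 10 in all, crops included, and the job is handed in when it is done.

```bash
mkdir -p pics; ls; python3 - <<'E'
from plant import r,eyes,job
import cv2,numpy as np
np.set_printoptions(precision=3,suppress=True)
s=r.get_state();print(s,r.tcp_to_tips)
for n in("top","scene"):
    cv2.imwrite(f"pics/{n}0.png",eyes.snapshot(n));print(n,eyes.camera_model(n))
print(eyes.camera_model("wrist"))
E
```

```text
pics
{'time_s': 0.0, 'joint_positions': array([-1.324,  0.384,  0.044,  1.6  , -0.018,  1.161, -0.05 ]), 'qd': array([-0.001,  0.001,  0.   , -0.   ,  0.001, -0.001,  0.001]), 'joint_torque': array([  0.   , -43.344,   1.025, -24.952,   0.011,   0.011,   0.   ]), 'tcp_pos': array([219.407, 610.893, 248.859]), 'tool_rot': array([-0.539, -3.095,  0.004]), 'ft_force': array([ 0.027, -0.007,  0.316]), 'ft_torque': array([0.047, 0.007, 0.01 ]), 'grip_force': 0.0, 'finger_gap': 85.02794830098193} 19.0
top {'intrinsics': array([[440.881,   0.   , 323.178],
       [  0.   , 440.881, 241.954],
       [  0.   ,   0.   ,   1.   ]]), 'R': array([[-0.019, -0.999,  0.029],
       [-0.999,  0.018, -0.045],
       [ 0.044, -0.03 , -0.999]]), 't': array([  0.316, 443.228, 901.699])}
scene {'intrinsics': array([[555.607,   0.   , 321.573],
       [  0.   , 555.607, 241.336],
       [  0.   ,   0.   ,   1.   ]]), 'R': array([[ 0.904, -0.428, -0.012],
       [-0.191, -0.376, -0.907],
       [ 0.384,  0.822, -0.421]]), 't': array([-417.122,  181.434,  770.847])}
{'intrinsics': array([[428.944,   0.   , 315.408],
       [  0.   , 428.944, 232.705],
       [  0.   ,   0.   ,   1.   ]]), 'mount': array([[   0.   ,   -0.947,   -0.32 ,   81.217],
       [   1.   ,   -0.   ,    0.   ,   -0.596],
       [  -0.   ,   -0.32 ,    0.947, -122.891],
       [   0.   ,    0.   ,    0.   ,    1.   ]])}
```

View pics/top0.png

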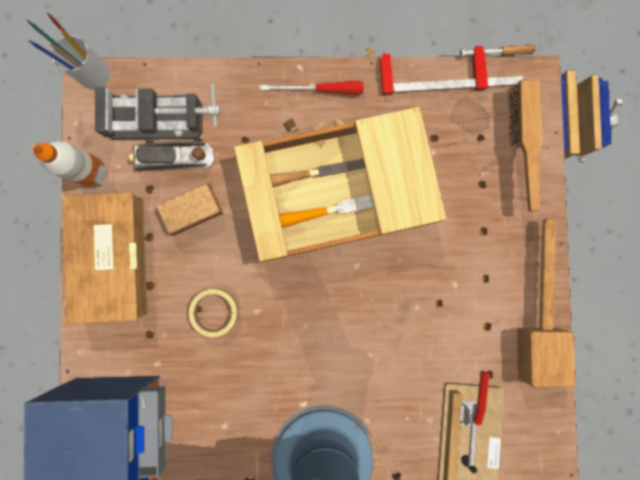

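View pics/scene0.png

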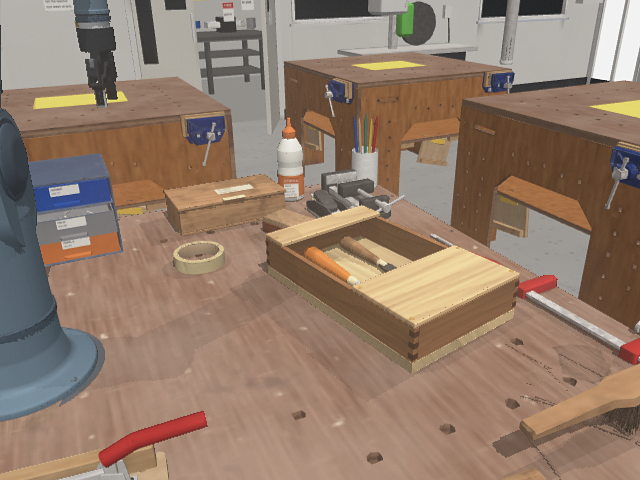

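The top view shows the till around (340,185). The file is in its far lane: brown handle at (275–315,175), dark blade to (363,166). The chisel is in the near lane at about (325,212). The sanding block is at (188,209) and the tape at (213,313). I'll zoom in for corner pixels.

```bash
python3 - <<'E'
import cv2
im=cv2.imread("pics/top0.png")[95:270,225:455]
cv2.imwrite("pics/crop.png",cv2.resize(im,None,fx=3.4,fy=3.4,interpolation=cv2.INTER_CUBIC))
E
```

```text
(no output)
```

View pics/crop.png

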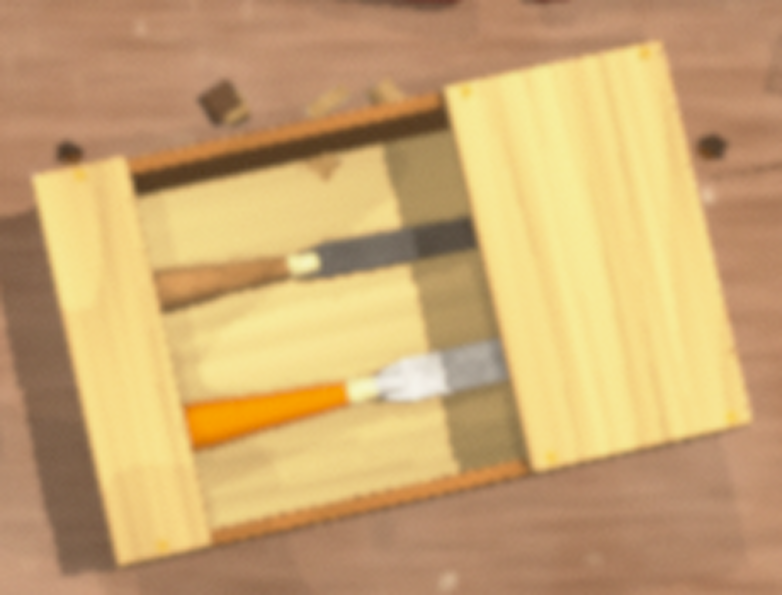

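The crop shows all eight board corners, the file's handle entering at (158,289) and its ferrule/blade joint at (319,261), with the blade going under the long board at (475,234). I'll fit poses from these.

```bash
cat > h.py <<'E'
from plant import r,eyes,job
import cv2,numpy as np
from scipy.optimize import least_squares
from scipy.spatial.transform import Rotation as Ro
np.set_printoptions(precision=3,suppress=True)
def bp(name,uv,z,M=None):
    m=eyes.camera_model(name);K=m["intrinsics"];R=m["R"];t=m["t"]
    d=R.T@np.linalg.inv(K)@np.r_[uv,1];c=-R.T@t
    return c+d*(z-c[2])/d[2]
T=np.load("till.npy") if __import__("os").path.exists("till.npy") else None
def w2t(p):
    c,s=np.cos(T[2]),np.sin(T[2]);return np.r_[np.array([[c,s],[-s,c]])@(np.array(p[:2])-T[:2]),p[2]]
def t2w(p):
    c,s=np.cos(T[2]),np.sin(T[2]);return np.r_[np.array([[c,-s],[s,c]])@np.array(p[:2])+T[:2],p[2]]
E
python3 - <<'E'
import numpy as np,h
from h import *
cr=lambda p:np.array(p)/3.4+[225,95]
px=[(34,175),(125,157),(212,545),(119,565),(443,88),(660,42),(750,422),(532,472)]
tl=np.array([(113,184),(113,130),(-113,130),(-113,184),(113,-55),(113,-184),(-113,-184),(-113,-55)])
W=np.array([bp("top",cr(p),81)[:2] for p in px])
def f(v):
    c,s=np.cos(v[2]),np.sin(v[2]);return ((tl@np.array([[c,s],[-s,c]])+v[:2])-W).ravel()
o=least_squares(f,[550,0,0.2]);print(o.x,o.fun.reshape(-1,2));np.save("till.npy",o.x);h.T=o.x
for n,p,z in [("handle@edge",(158,289),31),("joint",(319,261),26),("blade@edge",(475,234),28),("blade",(400,248),28),("chis",(190,425),33),("chis joint",(380,387),33)]:
    w=bp("top",cr(p),z);print(n,w,w2t(w))
E
```

```text
[552.344 -41.441   0.203] [[-0.044  2.073]
 [ 1.187  0.342]
 [-0.467  0.252]
 [-1.208  1.255]
 [ 0.866 -0.108]
 [ 1.467 -1.376]
 [-0.981 -2.016]
 [-0.819 -0.422]]
handle@edge [569.687  95.099  31.   ] [ 44.57 130.22  31.  ]
joint [586.265  -1.253  26.   ] [41.34  32.506 26.   ]
blade@edge [601.017 -95.51   28.   ] [ 36.745 -62.788  28.   ]
blade [593.095 -50.067  28.   ] [ 38.167 -16.681  28.   ]
chis [487.911  77.165  33.   ] [-39.143 129.177  33.   ]
chis joint [508.751 -35.986  33.   ] [-41.592  14.15   33.   ]
```

```bash
cat >> h.py <<'E'
def plan(pos,R=None):
    s=r.get_state();R0=Ro.from_rotvec(s["tool_rot"]);p=np.array(s["tcp_pos"])
    d=R0.inv().apply(np.array(pos)-p)/100
    tw=(R0.inv()*R).as_rotvec()/(np.pi/2) if R is not None else None
    print("slide",d,"twist",tw,"tcp",p,"till",w2t(p),"rot",s["tool_rot"])
FY=np.load("till.npy")[2]-0.04   # file yaw
def down(k=0,th=0):  # tool down, y across file; th: handle end up
    Y=np.array([-np.sin(FY),np.cos(FY),0]);X=np.array([np.cos(FY),np.sin(FY),0]);s=1-2*k
    B=Ro.from_matrix(np.column_stack([s*Y,s*X,[0,0,-1]]))
    return Ro.from_rotvec(th*X)*B
E
python3 - <<'E'
from h import *
g=t2w([42.5,77,250]);print("grasp",g)
s=r.get_state();print(Ro.from_rotvec(s["tool_rot"]).as_matrix())
for k in(0,1):plan(g,down(k))
for q,z in(((188,209),36),((213,313),25),((65,165),100),((103,257),60)):print(bp("top",q,z))
E
```

```text
grasp [578.411  42.558 250.   ]
[[-0.941  0.338 -0.001]
 [ 0.338  0.941 -0.002]
 [-0.    -0.002 -1.   ]]
slide [-5.299 -4.137  0.001] twist [-0.001  0.001  0.677] tcp [219.431 610.956 248.988] till [-194.244  706.203  248.988] rot [-0.539 -3.095  0.004]
slide [-5.299 -4.137  0.001] twist [-0.001 -0.002 -1.323] tcp [219.431 610.956 248.988] till [-194.244  706.203  248.988] rot [-0.539 -3.095  0.004]
[512.693 261.666  36.   ]
[303.93  216.177  25.   ]
[589.837 468.739 100.   ]
[419.557 417.629  60.   ]
```

```bash
R='{"twist":[0,0,0],"slide":[-1,-0.78,0],"grip":-1}'
python3 -m inch '[{"twist":[0,0,0],"slide":[-1,-0.78,0],"grip":-1},{"twist":[0,0,0],"slide":[-1,-0.78,0],"grip":-1},{"twist":[0,0,0],"slide":[-1,-0.78,0],"grip":-1}]'
python3 -m inch '[{"twist":[0,0,0],"slide":[-1,-0.78,0],"grip":-1},{"twist":[0,0,0],"slide":[-1,-0.78,0],"grip":-1},{"twist":[0,0,0],"slide":[-1,-0.78,0],"grip":-1}]'
python3 -c "
from h import *
plan(t2w([42.5,77,250]),down());print(r.get_state()['joint_positions'],r.get_state()['time_s'])"
```

```text
time_s: 0.48
tcp_pos: [292.9, 498.1, 249.4]
tool_rot: [0.556, 3.09, -0.007]
ft_force: [0.6, 1.1, 0.2]
finger_gap: 85.3
grip_force: 0.0
time_s: 0.85
tcp_pos: [359.0, 391.9, 249.9]
tool_rot: [0.555, 3.091, -0.004]
ft_force: [-0.3, 1.3, -0.1]
finger_gap: 85.2
grip_force: 0.0
slide [-3.271 -2.513  0.011] twist [-0.001  0.002  0.67 ] tcp [359.046 391.882 249.923] till [-101.767  463.439  249.923] rot [ 0.555  3.091 -0.004]
[-1.055  0.159  0.161  1.889 -0.026  1.098  0.332] 0.85
```

```bash
python3 -m inch '[{"twist":[0,0,0],"slide":[-1,-0.78,0],"grip":-1},{"twist":[0,0,0],"slide":[-1,-0.78,0],"grip":-1},{"twist":[0,0,0],"slide":[-1,-0.78,0],"grip":-1}]' >/dev/null
python3 -m inch '[{"twist":[0,0,0],"slide":[-1,-0.78,0],"grip":-1},{"twist":[0,0,0],"slide":[-1,-0.78,0],"grip":-1},{"twist":[0,0,0],"slide":[-1,-0.78,0],"grip":-1}]' >/dev/null
python3 -m inch '[{"twist":[0,0,0.35],"slide":[-1,-0.78,0],"grip":-0.4},{"twist":[0,0,0.67],"slide":[-1,-0.78,0],"grip":-0.4},{"twist":[0,0,0.67],"slide":[-1.0,-0.78,0],"grip":-0.4},{"twist":[0,0,0.67],"slide":[-1,-0.78,0],"grip":-0.4},{"twist":[0,0,0.67],"slide":[-1,-0.78,0],"grip":-0.4},{"twist":[0,0,0.67],"slide":[-1,-0.78,0],"grip":-0.4},{"twist":[0,0,0.67],"slide":[-1,-0.78,0],"grip":-0.4},{"twist":[0,0,0.67],"slide":[-1,-0.78,0],"grip":-0.4}]'
python3 - <<'E'
from h import *
plan(t2w([42.5,77,250]),down());print(r.get_state()['joint_positions'],r.get_state()['time_s'])
cv2.imwrite("pics/w1.png",eyes.snapshot("wrist"))
E
```

```text
time_s: 2.6
tcp_pos: [558.3, 77.5, 250.0]
tool_rot: [-2.015, -2.409, -0.0]
ft_force: [0.7, -0.2, -0.4]
finger_gap: 59.8
grip_force: 0.0
slide [-0.379  0.137  0.   ] twist [-0.    -0.     0.009] tcp [558.279  77.476 250.04 ] till [ 29.837 115.266 250.04 ] rot [-2.015 -2.409 -0.   ]
[-0.702  0.242  0.568  1.832 -0.145  1.11   0.095] 2.6
```

View pics/w1.png

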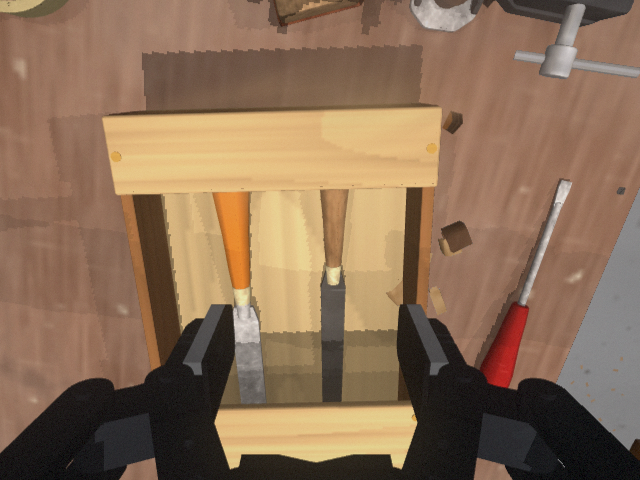

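The wrist view shows the file's handle entering under the short board at (334,189), the ferrule's top end at (333,267) and the blade's shoulder at (333,283). The blade's centre at the long board is (332,400). I'll cross-check these numbers.

```bash
cat >> h.py <<'E'
def bw(uv,z,s):
    m=eyes.camera_model("wrist");M=m["mount"];R0=Ro.from_rotvec(s["tool_rot"])
    d=R0.apply(M[:3,:3]@np.linalg.inv(m["intrinsics"])@np.r_[uv,1]);c=np.array(s["tcp_pos"])+R0.apply(M[:3,3])
    return c+d*(z-c[2])/d[2]
E
python3 - <<'E'
from h import *
s=r.get_state()
for n,p,z in(("corner",(437,186),81),("cornerL",(117,194),81),("handle",(334,189),34),("ferr0",(333,267),30),("joint",(333,283),30),("blade",(332,400),30),("chis",(232,192),35),("chisblade",(252,400),30)):
    w=bw(p,z,s);print(n,w,w2t(w))
E
```

```text
corner [639.21  108.582  81.   ] [115.384 129.38   81.   ]
cornerL [421.102  63.936  81.   ] [-107.246  129.719   81.   ]
handle [573.286  83.831  34.   ] [ 45.818 118.458  34.   ]
ferr0 [585.838  15.043  30.   ] [44.215 48.553 30.   ]
joint [588.713   0.071  30.   ] [44.006 33.308 30.   ]
blade [ 611.312 -122.751   30.   ] [ 41.325 -91.546  30.   ]
chis [492.762  67.203  35.   ] [-36.404 118.441  35.   ]
chisblade [ 534.798 -136.339   30.   ] [-36.356 -89.396  30.   ]
```

```bash
python3 -c "
from h import *
plan(t2w([44.5,72,250]),down())"
```

```text
slide [-0.423  0.159  0.001] twist [-0.    -0.     0.008] tcp [558.325  76.969 250.124] till [ 29.78  114.76  250.124] rot [-2.017 -2.408 -0.   ]
```

```bash
python3 -m inch '[{"twist":[0,0,0],"slide":[-0.42,0.16,0.4],"grip":-0.4},{"twist":[0,0,0],"slide":[-0.42,0.16,1],"grip":-0.4},{"twist":[0,0,0],"slide":[-0.42,0.16,1],"grip":-0.4}]' 
python3 -m inch '[{"twist":[0,0,0],"slide":[0,0,0.4],"grip":-0.4},{"twist":[0,0,0],"slide":[0,0,0.6],"grip":-0.4},{"twist":[0,0,0],"slide":[0,0,0.6],"grip":-0.4},{"twist":[0,0,0],"slide":[0,0,0.6],"grip":-0.4},{"twist":[0,0,0],"slide":[0,0,0.6],"grip":-0.4},{"twist":[0,0,0],"slide":[0,0,0.6],"grip":-0.4}]' 
python3 - <<'E'
from h import *
plan(t2w([44.5,72,42]),down())
cv2.imwrite("pics/w2.png",eyes.snapshot("wrist"))
E
```

```text
time_s: 3.02
tcp_pos: [576.8, 36.8, 145.3]
tool_rot: [-2.016, -2.4, 0.015]
ft_force: [-0.9, -0.2, -0.4]
finger_gap: 60.0
grip_force: 0.0
time_s: 3.78
tcp_pos: [582.2, 37.2, 91.3]
tool_rot: [2.02, 2.405, 0.002]
ft_force: [-0.4, -0.4, 0.6]
finger_gap: 59.6
grip_force: 0.0
slide [ 0.01  -0.008  0.493] twist [ 0.001 -0.     0.007] tcp [582.218  37.219  91.33 ] till [45.149 71.003 91.33 ] rot [2.02  2.405 0.002]
```

View pics/w2.png

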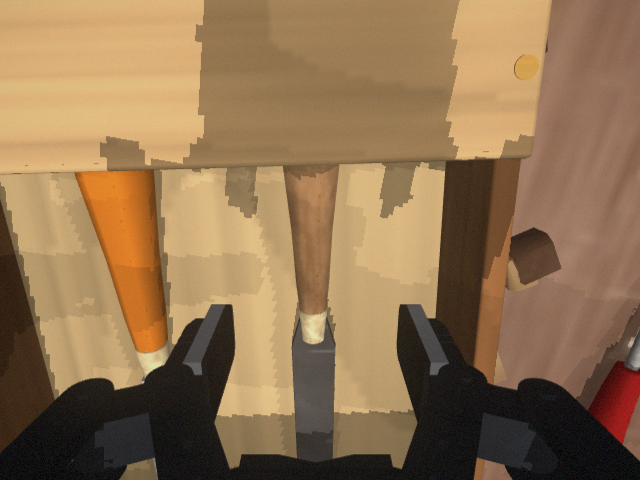

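The file sits centred between the fingers: file at column 313, finger mid at 316. The chisel and wall are clear, so I'll descend.

```bash
python3 -m inch '[{"twist":[0,0,0],"slide":[0,0,0.25],"grip":-0.4},{"twist":[0,0,0],"slide":[0,0,0.4],"grip":-0.4},{"twist":[0,0,0],"slide":[0,0,0.49],"grip":-0.4},{"twist":[0,0,0],"slide":[0,0,0.49],"grip":-0.4},{"twist":[0,0,0],"slide":[0,0,0.49],"grip":-0.4}]'
python3 -m inch '[{"twist":[0,0,0],"slide":[0,0,0.02],"grip":0},{"twist":[0,0,0],"slide":[0,0,0.02],"grip":1},{"twist":[0,0,0],"slide":[0,0,0.02],"grip":1},{"twist":[0,0,0],"slide":[0,0,0.02],"grip":1},{"twist":[0,0,0],"slide":[0,0,0.02],"grip":1},{"twist":[0,0,0],"slide":[0,0,0.02],"grip":1}]' 80
python3 - <<'E'
from h import *
plan(t2w([44.5,72,40]),down())
cv2.imwrite("pics/w3.png",eyes.snapshot("wrist"))
E
```

```text
time_s: 4.45
tcp_pos: [582.0, 37.0, 41.8]
tool_rot: [2.02, 2.405, 0.001]
ft_force: [-0.4, 0.0, 0.2]
finger_gap: 59.9
grip_force: 0.0
time_s: 5.2
tcp_pos: [581.8, 37.2, 39.8]
tool_rot: [2.02, 2.406, 0.001]
ft_force: [-1.0, 0.3, 5.0]
finger_gap: 13.7
grip_force: 78.1
slide [ 0.009 -0.003 -0.002] twist [ 0.    -0.     0.007] tcp [581.802  37.215  39.763] till [44.742 71.082 39.763] rot [2.02  2.406 0.001]
```

View pics/w3.png

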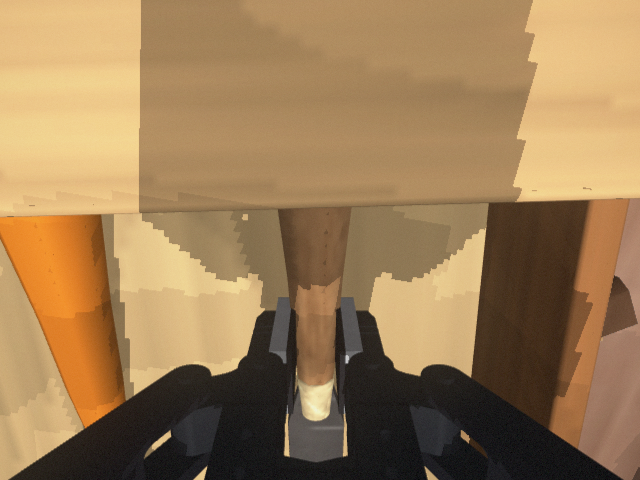

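Gripped. The view shows the pads closed either side of the handle just behind the ferrule (316,400), with the chisel clear to the left. Next I'll raise it 2 mm and slide it back 30 mm (tool −x).

```bash
python3 -m inch '[{"twist":[0,0,0],"slide":[0,0,-0.03],"grip":1},{"twist":[0,0,0],"slide":[-0.06,0,-0.03],"grip":1},{"twist":[0,0,0],"slide":[-0.12,0,-0.03],"grip":1},{"twist":[0,0,0],"slide":[-0.18,0,-0.03],"grip":1},{"twist":[0,0,0],"slide":[-0.24,0,-0.03],"grip":1},{"twist":[0,0,0],"slide":[-0.3,0,-0.03],"grip":1},{"twist":[0,0,0],"slide":[-0.3,0,-0.03],"grip":1},{"twist":[0,0,0],"slide":[-0.3,0,-0.03],"grip":1}]'
python3 - <<'E'
from h import *
plan(t2w([44.5,42,43]),down())
cv2.imwrite("pics/w4.png",eyes.snapshot("wrist"))
E
```

```text
time_s: 6.25
tcp_pos: [586.6, 7.8, 42.2]
tool_rot: [-2.02, -2.406, -0.0]
ft_force: [1.8, 0.8, -1.1]
finger_gap: 14.0
grip_force: 77.9
slide [ 0.007  0.009 -0.008] twist [-0.    -0.     0.007] tcp [586.635   7.784  42.239] till [43.529 41.282 42.239] rot [-2.02  -2.406 -0.   ]
```

View pics/w4.png

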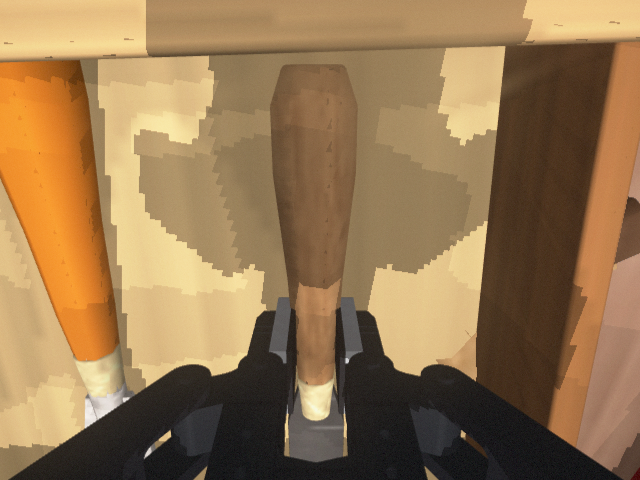

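The heel is now out from under the short board (heel end at row 65, board edge at row 50), with clear floor between. Next: tip the handle up 16° about the blade's tip.

```bash
python3 -m inch '[{"twist":[0,0.022,0],"slide":[0,0,-0.072],"grip":1},{"twist":[0,0.044,0],"slide":[-0.01,0,-0.144],"grip":1},{"twist":[0,0.067,0],"slide":[-0.02,0,-0.216],"grip":1},{"twist":[0,0.089,0],"slide":[-0.03,0,-0.287],"grip":1},{"twist":[0,0.111,0],"slide":[-0.045,0,-0.357],"grip":1},{"twist":[0,0.133,0],"slide":[-0.06,0,-0.427],"grip":1},{"twist":[0,0.156,0],"slide":[-0.08,0,-0.496],"grip":1},{"twist":[0,0.178,0],"slide":[-0.1,0,-0.565],"grip":1},{"twist":[0,0.178,0],"slide":[-0.1,0,-0.565],"grip":1},{"twist":[0,0.178,0],"slide":[-0.1,0,-0.565],"grip":1}]'
python3 - <<'E'
from h import *
plan(t2w([44.5,32,99]),down(0,0.28));s=r.get_state();print(s['joint_positions'],Ro.from_rotvec(s['tool_rot']).as_matrix())
a=eyes.snapshot("wrist");b=eyes.snapshot("scene")[150:380,220:540]
cv2.imwrite("pics/w5.png",np.hstack([cv2.resize(a,(400,300)),cv2.resize(b,(400,300))]))
E
```

```text
time_s: 7.55
tcp_pos: [588.2, -2.0, 98.6]
tool_rot: [-1.875, -2.233, -0.264]
ft_force: [-0.6, -0.1, -0.7]
finger_gap: 14.0
grip_force: 78.0
slide [ 0.007  0.014 -0.002] twist [-0.002  0.     0.006] tcp [588.176  -1.999  98.573] till [43.062 31.39  98.573] rot [-1.875 -2.233 -0.264]
[-0.232  0.52   0.379  1.831 -0.554  0.983  0.633] [[-0.166  0.985 -0.048]
 [ 0.947  0.173  0.272]
 [ 0.276 -0.    -0.961]]
```

View pics/w5.png

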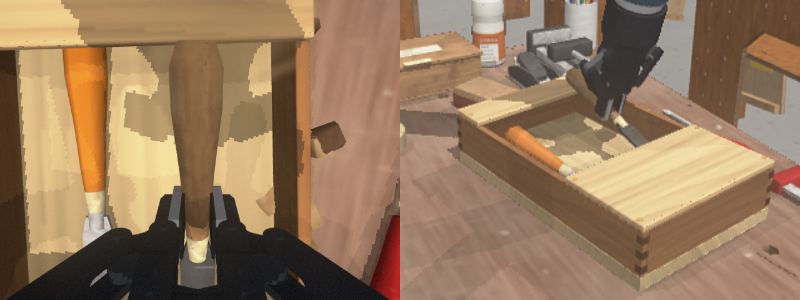

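The handle is up above the short board's edge. In the wrist view the heel occludes the board at (195,42), and forces are about zero. Next: draw it out along its own axis.

```bash
python3 -m inch '[{"twist":[0,0,0],"slide":[0.1,0,0],"grip":1},{"twist":[0,0,0],"slide":[0.25,0,0],"grip":1},{"twist":[0,0,0],"slide":[0.4,0,0],"grip":1},{"twist":[0,0,0],"slide":[0.55,0,0],"grip":1},{"twist":[0,0,0],"slide":[0.7,0,0],"grip":1},{"twist":[0,0,0],"slide":[0.8,0,0],"grip":1},{"twist":[0,0,0],"slide":[0.8,0,0],"grip":1},{"twist":[0,0,0],"slide":[0.8,0,0],"grip":1}]'
python3 -m inch '[{"twist":[0,0,0],"slide":[0.1,0,0],"grip":1},{"twist":[0,0,0],"slide":[0.25,0,0],"grip":1},{"twist":[0,0,0],"slide":[0.4,0,0],"grip":1},{"twist":[0,0,0],"slide":[0.55,0,0],"grip":1},{"twist":[0,0,0],"slide":[0.7,0,0],"grip":1},{"twist":[0,0,0],"slide":[0.85,0,0],"grip":1},{"twist":[0,0,0],"slide":[0.85,0,0],"grip":1},{"twist":[0,0,0],"slide":[0.85,0,0],"grip":1}]'
python3 - <<'E'
from h import *
s=r.get_state();p=np.array(s['tcp_pos'])
plan(p+[0,0,100],down(0,0.28));print(s['joint_positions'])
cv2.imwrite("pics/s6.png",cv2.resize(eyes.snapshot("scene")[100:380,180:560],None,fx=1.5,fy=1.5))
E
```

```text
time_s: 8.65
tcp_pos: [575.1, 72.7, 120.7]
tool_rot: [-1.877, -2.233, -0.263]
ft_force: [-0.0, -0.5, -0.4]
finger_gap: 13.8
grip_force: 78.0
time_s: 9.65
tcp_pos: [561.0, 153.3, 144.2]
tool_rot: [-1.876, -2.233, -0.263]
ft_force: [0.1, -0.1, -1.1]
finger_gap: 14.0
grip_force: 78.0
slide [ 0.275 -0.    -0.961] twist [-0.002  0.001  0.006] tcp [561.043 153.349 144.213] till [ 47.873 189.016 144.213] rot [-1.876 -2.233 -0.263]
[-0.481  0.399  0.346  1.88  -0.512  0.953  0.328]
```

View pics/s6.png

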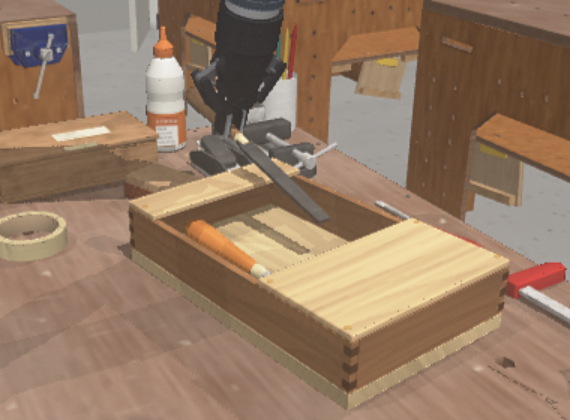

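The blade's tip is clear of the long board (tip at about (325,215)) and the chisel is untouched. Next: lift straight up, then level.

```bash
python3 -m inch '[{"twist":[0,0,0],"slide":[0.05,0,-0.19],"grip":1},{"twist":[0,0,0],"slide":[0.14,0,-0.5],"grip":1},{"twist":[0,0,0],"slide":[0.22,0,-0.77],"grip":1},{"twist":[0,0,0],"slide":[0.27,0,-0.96],"grip":1},{"twist":[0,0,0],"slide":[0.27,0,-0.96],"grip":1},{"twist":[0,0,0],"slide":[0.27,0,-0.96],"grip":1}]'
python3 -m inch '[{"twist":[0,-0.03,0],"slide":[0.05,0,-0.19],"grip":1},{"twist":[0,-0.07,0],"slide":[0.1,0,-0.38],"grip":1},{"twist":[0,-0.11,0],"slide":[0.15,0,-0.54],"grip":1},{"twist":[0,-0.15,0],"slide":[0.19,0,-0.67],"grip":1},{"twist":[0,-0.178,0],"slide":[0.19,0,-0.67],"grip":1},{"twist":[0,-0.178,0],"slide":[0.19,0,-0.67],"grip":1},{"twist":[0,-0.178,0],"slide":[0.19,0,-0.67],"grip":1},{"twist":[0,-0.178,0],"slide":[0.19,0,-0.67],"grip":1},{"twist":[0,-0.178,0],"slide":[0.19,0,-0.67],"grip":1},{"twist":[0,-0.178,0],"slide":[0.19,0,-0.67],"grip":1}]'
python3 - <<'E'
from h import *
s=r.get_state();plan(s['tcp_pos'],down());print(s['qd'])
a=eyes.snapshot("wrist");b=eyes.snapshot("scene")[40:340,180:580]
cv2.imwrite("pics/w7.png",np.hstack([cv2.resize(a,(400,300)),b]))
E
```

```text
time_s: 10.45
tcp_pos: [560.4, 153.1, 243.1]
tool_rot: [-1.875, -2.232, -0.262]
ft_force: [-0.1, -0.2, -0.0]
finger_gap: 13.4
grip_force: 78.1
time_s: 11.7
tcp_pos: [561.2, 152.8, 313.7]
tool_rot: [-2.021, -2.405, -0.0]
ft_force: [-1.1, -0.1, -1.4]
finger_gap: 13.6
grip_force: 78.0
slide [0. 0. 0.] twist [-0.    -0.     0.006] tcp [561.183 152.816 313.665] till [ 47.902 188.466 313.665] rot [-2.021 -2.405 -0.   ]
[-0.004 -0.001 -0.002 -0.002 -0.    -0.001 -0.001]
```

View pics/w7.png

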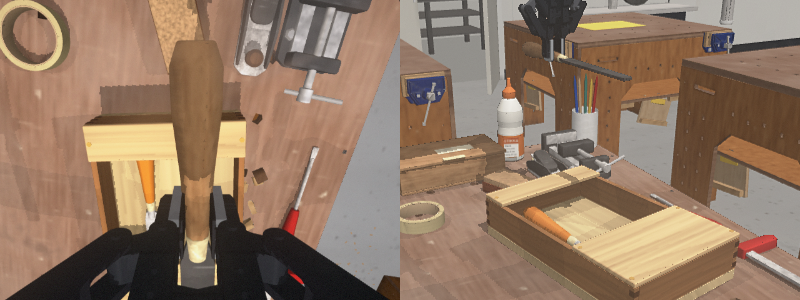

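The file is held level at about z = 290–315 mm and seen in the same place in the gripper as at the grasp. The chisel, sanding block and tape are where they were.

```bash
python3 -c "
from plant import job
print(job.close_job())"
```

```text
the job is handed in; nothing more can be done
None
```

The file is out of the till and the job is handed in: the gripper holds it still and about level, roughly 20 cm above the till's top, with the chisel, sanding block and tape roll left where they were, in about 12 s of the 40 s allowed.

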